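Clamp the loose strip in the gluing press

TASK

One strip in the gluing press is still loose: push it fully home against the back stop, then clamp it by turning its T-bar handle clockwise until you feel its cam bite and about an eighth of a turn more, clearly less than a quarter turn, so that it is held but not crushed. Do not touch the round knobs of the neighbouring clamps or shift the things standing around, and let go at the end.

Things in the scene. Friction and masses are not known exactly. Their poses are not given: they have to be found in the camera images.
- press: Gluing press, fixed on the stand: plywood bed 200 (x) x 290 (y) x 18 mm with four lanes along its x, 62 mm apart, their strips at y = -88, -26, +36, +98 mm. Rails 34 mm above the stand part the lanes from x = -45 to +25 mm. Origin: centre of the bed's underside; x points to the back, away from the robot, z up. Three lanes hold strips home and clamped, front ends at x = -65 mm.
- stop (a point): Back stop of the press: centre of the lower edge of its front face, at x = +85 mm in the press frame, on the bed's top; the face runs along the press's y over all lanes and stands 30 mm high.
- beam (a point): Centre of the top of the steel beam that crosses over the lanes: 40 mm (x) x 290 mm (y), underside 68 mm and top 90 mm above the stand, at x = +55 mm in the press frame. One upright clamp spindle stands in it 23 mm to the right (-y) of each strip.
- strip: The loose wooden strip, 150 (x) x 24 x 22 mm, origin at its centre, x along it toward the back stop, z up. It lies flat on the bed (18 to 40 mm above the stand) in the T-bar's lane, 12 to 32 mm too far to the front, with about 1 mm play on each side; slides easily. Home, its centre is at x = +10 mm in the press frame (75 mm before the stop). About 90 g.
- tbar_grip (a point): Centre of the T-bar handle, the only bar among round knobs: black, 44 mm long (x) x 10 mm wide (y) x 22 mm tall (z), 121 mm above the stand, on an upright spindle of 10 mm diameter. Its lane differs from run to run. Clockwise from above turns a cam under the beam against the strip's right side; the handle keeps its height. Other screws are 62 mm away on either side.
- clamp_t: The T-bar's clamp; origin on its axis on the beam's top. Collar 28 mm wide, 5 mm high. Turning takes an even 0.19 N m until the cam bites, 0.3 to 2.2 rad from the start; the handle's angle does not show where (it sits on the spindle at any angle). Past the bite a push-back growing by about 0.2 N m per rad adds to it (at a standstill friction may act either way). It stays where it is left.
- fence_t: Sprung aluminium side fence on the left of the loose strip, 130 x 8 x 18 mm; origin on its face to the strip. The cam squeezes the strip against it, and it gives way to the left by 3.5 N per mm: about 27 N per rad of the handle past the bite.
- knob_a: A round black knob of a neighbouring clamp, 30 mm diameter, 22 mm tall (110 to 132 mm above the stand, the T-bar's height); origin on its axis at the beam's top, 90 mm above the stand. Leave it untouched.
- knob_b: A round black knob of a neighbouring clamp, 30 mm diameter, 22 mm tall (110 to 132 mm above the stand, the T-bar's height); origin on its axis at the beam's top, 90 mm above the stand. Leave it untouched.
- knob_c: A round black knob of a neighbouring clamp, 30 mm diameter, 22 mm tall (110 to 132 mm above the stand, the T-bar's height); origin on its axis at the beam's top, 90 mm above the stand. Leave it untouched.
- glue_bottle: Bystander: white bottle with a red spout, 200 mm tall, 52 mm wide; origin at the centre of its underside. Leave it.
- wax_tin: Bystander: flat brown tin, 86 mm across, 26 mm tall; origin at the centre of its underside. Leave it.
- screw_tin: Bystander: flat tin with a blue lid, 67 mm across, 34 mm tall; origin at the centre of its underside. Leave it.
- sanding_block: Bystander: sanding block 64 x 112 x 33 mm; origin at the centre of its underside. Leave it.

How it is judged:
By the outcome, as a careful person would: the job done as asked, in the order asked, and still so for the second after the job is handed in, with the robot touching nothing.
It also fails if it takes over 64 s, if anything falls off the work surface, if the arm or the gripper's body presses on something with over 40 N, if the wrist force passes 120 N, or if a joint passes its speed limit or range.

ROBOT

A 6-joint arm with a two-finger parallel gripper is mounted at the origin on a cart in front of the work surface, level with it; the furniture and walls round the work are solid. World frame = base frame: x ahead of the robot, y to its left, z up, the work surface at z = 0. Lengths are in m, angles in rad, forces in N, time in s.
With the tool pointing down it reaches from about 0.4 to 0.825 m from the base axis. Payload 7 kg.
Tool frame: the origin (TCP) lies on the centre line of the jaws, within the pads' length; the fingertips stand 22 mm ahead of it and the grasp point (between the pads) lies 3 mm ahead of it; z points along the fingers, y is the direction in which the jaws open and shut (so a half turn about z gives the same grasp; the last joint's range is limited). The gripper opens to 88 mm and grips with 3 to 60 N. Pads are 19 mm wide; open, the fingers measure 130 mm over their backs; the gripper's body (78 mm by 193 mm) begins 47 mm behind the grasp point.
Start: joints at [1.411, 0.359, 0.012, 0, -1.224, -0.288], TCP at [0.292, 0.608, 0.249] pointing down, gripper open.
Joint ranges: [-3.07, 3.07], [-1.43, 2.12], [-1.02, 1.25], [-3.03, 1.67], [-3.05, -0], [-3.03, 3.03]. Speed limits (rad/s): [2.39, 2.39, 3.01, 3.14, 3.14, 3.14].

INTERFACE

Orientations are given as [roll, pitch, yaw] about the fixed x, y, z axes, in that order (R = Rz(yaw) Ry(pitch) Rx(roll)).
In Python, from station import arm gives the robot as it stands. The module is installed in compiled form; this text tells all that it offers.
- The arm moves only by the tool arm_command, never from a script. Its argument "motion" is a list of rows, each a list of 3 entries, a list of its own where there are three numbers: the shift along the tool's x, y, z in mm, then the turn, a rotation vector about the tool's x, y, z in degrees, then the opening, from 0 (shut) to 1 (fully open). In form: [[[tx, ty, tz], [wx, wy, wz], grip], ...]. A call has 1 to 20 rows; each row shifts and turns the commanded pose from where the row before left it, along the tool's axes as they then stand; what a row does not reach is not made up. A row lasts 1/12 s, in which the tool goes at most 41.7 mm and 7.16 degrees, less where a joint would pass 70% of its speed; a pose out of reach is approached as far as the arm can. A call is refused whole if a number of a shift passes 41.7 or a number of a turn 7.16, either way. A call with a gripper value outside its range is refused whole. The fingers move at their own pace and stop on an object; "newtons" is the grip in N (left out, the last holds). Time passes only in rows, so rows that do not move let the fingers close. It gives the time, the measured TCP pose, the force and the opening at its end, in the units of the state.
- arm.get_state(): the state, without advancing time (a new reading comes with each control period).
- arm.grab_frame(name): name is "side" or "top" or "wrist"; returns the picture (420x560x3 uint8, red, green, blue); there is no depth.
- arm.camera_info(name): a dict with "fov_y" (degrees; the focal length in pixels is half the picture's height over the tangent of half this angle, whatever the lens; pixels are square), "cx", "cy" (the principal point, pixels), "view" (4x4, takes a point from world to camera coordinates); the wrist camera has in their place "tool_from_camera" (4x4, takes a point from camera to tool coordinates, whose origin is the TCP and whose axes are the flange's). Camera axes: x right, y down, z forward; pixel columns grow to the right and rows downward; lengths in m; the calibration is good to about 2 mm. A picture is of the moment at which its call begins: read the wrist's pose just before it. camera_info takes no time and is no camera call.
- arm.job_done(): hands the job in, once; it reports no verdict.
The state is a dict: "t": time; "q": joint angles; "qd": joint speeds; "joint_efforts": joint torques, N m; "eef_pos": TCP position; "ee_rot": TCP orientation; "force": force on the tool from outside, world axes, zero at the start; "moment": the same for the moment, N m; "width": finger opening in m.
Only numpy, scipy, OpenCV 4.12 (cv2) and the standard library are available. Lean on these libraries where they do the work, as an engineer would, in place of code of your own. Each camera call takes 0.05 s, during which the arm holds its last target. There are 200 camera calls.

## Working session

There is one attempt and no reset: what is moved stays moved. The work goes in short steps, Python scripts to look and compute and a tool call to move; the robot and the scene stay as the last step left them, time stands still between calls to the robot, and variables do not carry over. Pictures are saved under pics/ and viewed, on a budget of 10 in all, crops included, one or two more only if the job needs it, and the job is handed in when it is done.

Besides the shell and the picture viewer there is one more tool, called by a JSON object that holds its "op" and its "data", one argument or row to a line. arm_command: Moves the arm, as the interface text tells. Its arguments: {"type":"object","properties":{"motion":{"type":"array","items":{"type":"array"}},"newtons":{"type":"number"}},"required":["motion"]}

```bash
mkdir -p pics; cat > h.py <<'E'
import numpy as np, cv2
from station import arm
from scipy.spatial.transform import Rotation as R
def save(n,f):
    im=arm.grab_frame(n); cv2.imwrite(f'pics/{f}.png',im[:,:,::-1]); return im
def cam(n):
    c=arm.camera_info(n); f=210/np.tan(np.radians(c['fov_y'])/2)
    if 'view' in c: T=np.linalg.inv(np.array(c['view']))
    else:
        s=arm.get_state(); W=np.eye(4); r=np.array(s['ee_rot'])
        W[:3,:3]=r if r.shape==(3,3) else R.from_euler('xyz',r).as_matrix()
        W[:3,3]=s['eef_pos']; T=W@np.array(c['tool_from_camera'])
    return f,c['cx'],c['cy'],T
def onplane(C,u,v,z):
    f,cx,cy,T=C; d=T[:3,:3]@np.array([(u-cx)/f,(v-cy)/f,1]); o=T[:3,3]
    return o+d*(z-o[2])/d[2]
def proj(C,p):
    f,cx,cy,T=C; q=np.linalg.inv(T)@np.append(p,1); return f*q[0]/q[2]+cx,f*q[1]/q[2]+cy
E
python3 - <<'E'
from h import *
s=arm.get_state(); print(s)
for n in('top','side','wrist'):
    save(n,n+'0'); c=arm.camera_info(n); print(n,c)
a=np.hstack([cv2.imread('pics/top0.png'),cv2.imread('pics/side0.png')])
E
```

```text
{'t': 0.0, 'q': array([ 1.41110120e+00,  3.59395574e-01,  1.10628847e-02, -3.66897472e-04,
       -1.22409001e+00, -2.88120010e-01]), 'qd': array([ 1.88662557e-03, -1.14024219e-03,  2.30989392e-03, -8.36472270e-05,
        2.33251393e-04,  8.91640611e-04]), 'joint_efforts': array([-1.11808067e-04, -5.82728577e+01,  2.93045461e+01,  6.99710771e+00,
        6.76569500e-03, -1.66954387e-04]), 'eef_pos': array([0.29208137, 0.60803315, 0.24761577]), 'ee_rot': array([ 3.13993531e+00, -1.31491610e-04, -4.47939983e-01]), 'force': array([-0.10602362,  0.0356751 , -0.43341958]), 'moment': array([0.02170525, 0.01257668, 0.00683442]), 'width': 0.08773233680474526}
top {'fov_y': 48.18913700218225, 'cx': 276.99808796043885, 'cy': 204.71771755420943, 'view': array([[-0.02177722, -0.99961103, -0.01742267,  0.02761687],
       [-0.99473198,  0.0234104 , -0.09980101,  0.61565338],
       [ 0.10017006,  0.0151575 , -0.99485487,  1.11511118],
       [ 0.        ,  0.        ,  0.        ,  1.        ]])}
side {'fov_y': 45.305409324980005, 'cx': 277.8667051205504, 'cy': 211.06586429518316, 'view': array([[ 0.99463547, -0.10201067, -0.01714924, -0.59125015],
       [-0.05179382, -0.34761824, -0.93620455,  0.14788763],
       [ 0.08954146,  0.93207048, -0.35103695,  1.3151894 ],
       [ 0.        ,  0.        ,  0.        ,  1.        ]])}
wrist {'fov_y': 62.88481140712908, 'cx': 282.63159526900455, 'cy': 207.08681389334367, 'tool_from_camera': array([[-1.13017156e-05, -9.62609082e-01, -2.70894360e-01,
         7.32998513e-02],
       [ 9.99999938e-01, -1.06241533e-04,  3.35803777e-04,
         5.55464675e-04],
       [-3.52027998e-04, -2.70894340e-01,  9.62609024e-01,
        -1.36838651e-01],
       [ 0.00000000e+00,  0.00000000e+00,  0.00000000e+00,
         1.00000000e+00]])}
```

View pics/top0.png

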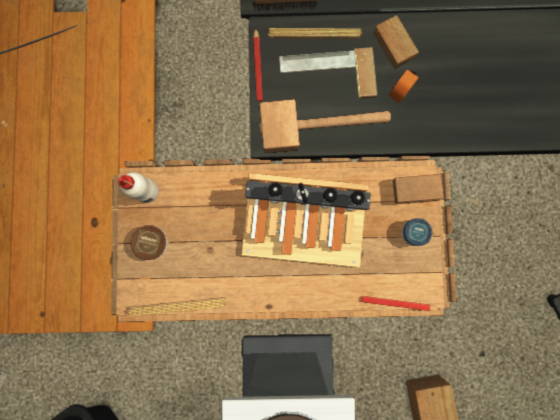

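View pics/side0.png

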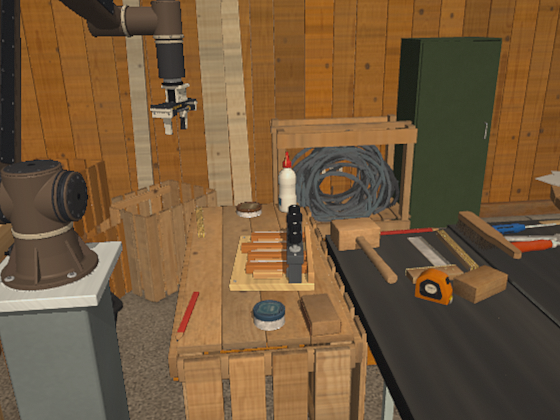

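Top view: the T-bar is second from the left at (302,193), and the loose strip sticks out below it (front end ≈(287,253)). Knobs are at (275,188), (330,195) and (358,198). The bottle, tins and block stand well clear to the sides.

```bash
python3 - <<'E'
from h import *
C=cam('top')
K=[onplane(C,u,v,.132) for u,v in((275,188),(302,192),(330,195),(358,198))]
for k in K: print(k.round(3))
d=K[0]-K[3]; print('yaw',np.degrees(np.arctan2(-d[0],d[1])), np.linalg.norm(d))
for u,v in((287,253),(242,257),(360,266)): print(onplane(C,u,v,.03).round(3))
s=arm.get_state(); print(s['eef_pos'],s['ee_rot'])
Rm=R.from_euler('xyz',s['ee_rot']); print(Rm.as_matrix().round(2))
t=np.array([K[1][0]-.12,K[1][1],.33]); print('tool shift mm',Rm.inv().apply(t-s['eef_pos'])*1000)
E
```

```text
[0.644 0.016 0.132]
[ 0.633 -0.044  0.132]
[ 0.625 -0.106  0.132]
[ 0.617 -0.168  0.132]
yaw -8.308917861342142 0.18581781571175193
[ 0.498 -0.008  0.03 ]
[0.491 0.101 0.03 ]
[ 0.463 -0.183  0.03 ]
[0.29212897 0.60813449 0.24786467] [ 3.14035296e+00 -1.39058582e-04 -4.47892467e-01]
[[ 0.9  -0.43 -0.  ]
 [-0.43 -0.9  -0.  ]
 [ 0.    0.   -1.  ]]
tool shift mm [481.71582576 492.39327387 -81.45798927]
```

{"op": "arm_command", "data": {
  "motion": [
    [[25.9, 23.5, -2.6], [0, 0, 0], 1],
    [[25.9, 23.5, -2.6], [0, 0, 0], 1],
    [[25.9, 23.5, -2.6], [0, 0, 0], 1],
    [[25.9, 23.5, -2.6], [0, 0, 0], 1],
    [[25.9, 23.5, -2.6], [0, 0, 0], 1],
    [[25.9, 23.5, -2.6], [0, 0, 0], 1],
    [[25.9, 23.5, -2.6], [0, 0, 0], 1],
    [[25.9, 23.5, -2.6], [0, 0, 0], 1],
    [[25.9, 23.5, -2.6], [0, 0, 0], 1],
    [[25.9, 23.5, -2.6], [0, 0, 0], 1],
    [[25.9, 23.5, -2.6], [0, 0, 0], 1],
    [[25.9, 23.5, -2.6], [0, 0, 0], 1],
    [[25.9, 23.5, -2.6], [0, 0, 0], 1],
    [[25.9, 23.5, -2.6], [0, 0, 0], 1],
    [[25.9, 23.5, -2.6], [0, 0, 0], 1],
    [[25.9, 23.5, -2.6], [0, 0, 0], 1],
    [[25.9, 23.5, -2.6], [0, 0, 0], 1],
    [[25.9, 23.5, -2.6], [0, 0, 0], 1],
    [[25.9, 23.5, -2.6], [0, 0, 0], 1],
    [[25.9, 23.5, -2.6], [0, 0, 0], 1]
  ]
}}

```text
t: 1.82
eef_pos: [0.5559, -0.0413, 0.3006]
ee_rot: [-3.142, 0.0, -0.448]
force: [0.3, 1.3, 0.0]
width: 0.0876
```

{"op": "arm_command", "data": {
  "motion": [
    [[0, 0, 0], [0, 0, -5.8], 0],
    [[0, 0, 0], [0, 0, -5.8], 0],
    [[0, 0, 0], [0, 0, -5.8], 0],
    [[0, 0, 0], [0, 0, 0], 0],
    [[0, 0, 0], [0, 0, 0], 0],
    [[0, 0, 0], [0, 0, 0], 0]
  ]
}}

```text
t: 2.32
eef_pos: [0.5556, -0.0394, 0.3005]
ee_rot: [3.142, 0.0, -0.147]
force: [-0.1, 0.7, 0.1]
width: 0.0534
```

```bash
python3 - <<'E'
from h import *
s=arm.get_state(); print(s['t'],s['eef_pos'],s['ee_rot'],s['q'],s['width'],s['force'])
save('wrist','w1')
C=cam('wrist')
print(C[3].round(3))
E
```

```text
2.3167 [ 0.5555968  -0.03939894  0.30048108] [ 3.14156890e+00  1.72060083e-04 -1.47192923e-01] [ 2.80717761e-01  1.34300336e-01 -1.68970623e-01 -5.21629289e-05
 -1.26769177e+00  1.14290122e+00] 0.05342689177805501 [-0.12502934  0.72355085  0.14970023]
[[-0.146 -0.952 -0.268  0.628]
 [-0.989  0.141  0.039 -0.051]
 [ 0.     0.271 -0.963  0.437]
 [ 0.     0.     0.     1.   ]]
```

View pics/w1.png

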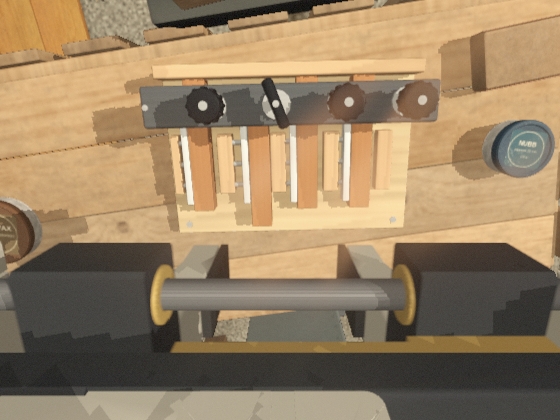

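Wrist view: the T-bar runs (267,82)–(284,126) around its spindle at about (276,104). The loose strip's front end is at ≈(262,225), with its fence to the left ending at ≈(247,203). The knobs are at (204,104), (348,101) and (421,99). I'll zoom in for exact pixels.

```bash
python3 - <<'E'
from h import *
im=cv2.imread('pics/w1.png')[60:240,160:360]
cv2.imwrite('pics/w1c.png',cv2.resize(im,None,fx=3.3,fy=3.3,interpolation=cv2.INTER_CUBIC))
E
```

```text
(no output)
```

View pics/w1c.png

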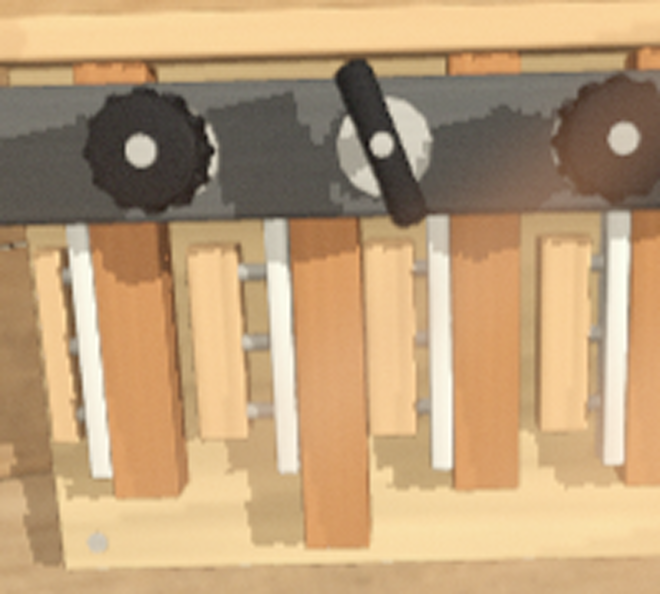

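The zoom (3.3×, offset 160,60) shows:
- T-bar: centre (382,144), ends (352,68) and (410,218).
- Neighbour knob dots: (141,151) and (623,138).
- Loose strip: front edge (306–368, 547).
- Home strips: front edges at y≈496 and y≈488.
- Fence: front end (288,472).

```bash
python3 - <<'E'
from h import *
C=cam('wrist')
P=lambda x,y,z: onplane(C,160+x/3.3,60+y/3.3,z)
A,T,B=P(141,151,.132),P(382,144,.132),P(623,138,.132)
e1,e2=P(352,68,.132),P(410,218,.132)
d=A-B; yaw=np.arctan2(-d[0],d[1]); print('knobs',A.round(4),T.round(4),B.round(4),np.linalg.norm(d),'yaw',np.degrees(yaw))
b=e1-e2; print('bar',np.degrees(np.arctan2(b[1],b[0])),np.linalg.norm(b),((e1+e2)/2).round(4))
Rp=R.from_euler('z',yaw); T=(A+B)/2*.5+T*.5
O=T-Rp.apply([.055,.013,0])
pr=lambda p:Rp.inv().apply(p-O)[:2].round(4)
for n,p in dict(strip=P(337,547,.04),nA=P(150,496,.04),nC=P(487,488,.04),fence=P(288,472,.04)).items(): print(n,p.round(4),pr(p))
print('T',T.round(4),'O',O.round(4))
s=arm.get_state();Rm=R.from_euler('xyz',s['ee_rot'])
for x in(-.115,):
    w=O+Rp.apply([x,.036,0]); w[2]=.30; print(w,Rm.inv().apply(w-s['eef_pos'])*1000)
print(s['ee_rot'],s['eef_pos'])
E
```

```text
knobs [0.6416 0.0161 0.132 ] [ 0.6342 -0.0457  0.132 ] [ 0.6266 -0.1074  0.132 ] 0.12444895324616023 yaw -6.91501715222202
bar 13.316704233479454 0.039891713520519484 [ 0.6341 -0.0456  0.132 ]
strip [ 0.4974 -0.0062  0.04  ] [-0.0855  0.0357]
nA [0.5268 0.0582 0.04  ] [-0.0641  0.1032]
nC [ 0.5118 -0.064   0.04  ] [-0.0642 -0.0199]
fence [0.5284 0.0067 0.04  ] [-0.0563  0.0523]
T [ 0.6341 -0.0457  0.132 ] O [ 0.578 -0.052  0.132]
[ 0.46814272 -0.00238059  0.3       ] [-91.94618438 -23.7757296    0.56951558]
[-3.14155891e+00  2.12694004e-05 -1.46510328e-01] [ 0.55563291 -0.03932455  0.30056676]
```

{"op": "arm_command", "data": {
  "motion": [
    [[-23, -6, 0], [0, 0, 0], 0],
    [[-23, -6, 0], [0, 0, 0], 0],
    [[-23, -6, 0], [0, 0, 0], 0],
    [[-23, -6, 0], [0, 0, 0], 0],
    [[0, 0, 30], [0, 0, -1.5], 0],
    [[0, 0, 35], [0, 0, 0], 0],
    [[0, 0, 35], [0, 0, 0], 0],
    [[0, 0, 35], [0, 0, 0], 0],
    [[0, 0, 35], [0, 0, 0], 0],
    [[0, 0, 35], [0, 0, 0], 0],
    [[0, 0, 25], [0, 0, 0], 0],
    [[0, 0, 15], [0, 0, 0], 0],
    [[0, 0, 9], [0, 0, 0], 0],
    [[0, 0, 0], [0, 0, 0], 0],
    [[0, 0, 0], [0, 0, 0], 0]
  ]
}}

```text
t: 3.62
eef_pos: [0.4684, -0.0024, 0.0469]
ee_rot: [3.141, 0.0, -0.118]
force: [0.3, 1.4, -0.1]
width: 0.0003
```

```bash
cat >> h.py <<'E'
RP=R.from_euler('z',np.radians(-6.915)); OP=np.array([.578,-.052,0])
def st():
    s=arm.get_state(); print(s['t'],'press',RP.inv().apply(s['eef_pos']-OP).round(4),'yaw',np.degrees(s['ee_rot'][2]).round(2),'q',s['q'].round(2),'F',RP.inv().apply(s['force']).round(2),'M',s['moment'].round(3),'tau1,6',s['joint_efforts'][[0,5]].round(3),s['width'].round(4)); return s
E
python3 -c "
from h import *
st()"
```

```text
Traceback (most recent call last):
  File "h.py", line 21, in st
    s=arm.get_state(); print(s['t'],'press',RP.inv().apply(s['eef_pos']-OP).round(4),'yaw',np.degrees(s['ee_rot'][2]).round(2),'q',s['q'].round(2),'F',RP.inv().apply(s['force']).round(2),'M',s['moment'].round(3),'tau1,6',s['joint_efforts'][[0,5]].round(3),s['width'].round(4)); return s
                                                                                                                                                                                                                                                                ^^^^^^^^^^^^^^^^
AttributeError: 'float' object has no attribute 'round'
```

{"op": "arm_command", "data": {
  "motion": [
    [[6, 0, 0], [0, 0, 0], 0],
    [[6, 0, 0], [0, 0, 0], 0],
    [[4, 0, 0], [0, 0, 0], 0],
    [[3, 0, 0], [0, 0, 0], 0],
    [[3, 0, 0], [0, 0, 0], 0],
    [[3, 0, 0], [0, 0, 0], 0],
    [[2, 0, 0], [0, 0, 0], 0],
    [[2, 0, 0], [0, 0, 0], 0],
    [[2, 0, 0], [0, 0, 0], 0],
    [[2, 0, 0], [0, 0, 0], 0],
    [[2, 0, 0], [0, 0, 0], 0],
    [[1, 0, 0], [0, 0, 0], 0],
    [[0, 0, 0], [0, 0, 0], 0]
  ]
}}

```text
t: 4.7
eef_pos: [0.5043, -0.0067, 0.0466]
ee_rot: [-3.141, -0.001, -0.118]
force: [-0.3, 0.1, -0.1]
width: 0.0002
```

{"op": "arm_command", "data": {
  "motion": [
    [[1, 0, 0], [0, 0, 0], 0],
    [[0, 0, 0], [0, 0, 0], 0]
  ]
}}

```text
t: 4.87
eef_pos: [0.5049, -0.0069, 0.0466]
ee_rot: [3.142, 0.0, -0.118]
force: [-1.5, -0.0, -0.3]
width: 0.0003
```

{"op": "arm_command", "data": {
  "motion": [
    [[1, 0, 0], [0, 0, 0], 0],
    [[0, 0, 0], [0, 0, 0], 0]
  ]
}}

```text
t: 5.03
eef_pos: [0.5059, -0.007, 0.0466]
ee_rot: [-3.142, -0.0, -0.118]
force: [-0.7, 0.3, 1.2]
width: 0.0006
```

```bash
sed -i "s/,s\['width'\].round(4))/,round(s['width'],4))/" h.py
python3 -c "
from h import *
st()"
```

```text
5.0333 press [-0.0769  0.036   0.0466] yaw -6.76 q [ 0.37  0.32 -0.6   0.   -0.65  1.08] F [-0.76  0.17  1.16] M [-0.044  0.204 -0.01 ] tau1,6 [-0.02   0.017] 0.0006
```

{"op": "arm_command", "data": {
  "motion": [
    [[1, 0, 0], [0, 0, 0], 0],
    [[0, 0, 0], [0, 0, 0], 0]
  ]
}}

```text
t: 5.2
eef_pos: [0.5069, -0.0072, 0.0466]
ee_rot: [-3.142, -0.0, -0.118]
force: [-0.9, 0.3, -0.4]
width: -0.0002
```

{"op": "arm_command", "data": {
  "motion": [
    [[1, 0, 0], [0, 0, 0], 0],
    [[0, 0, 0], [0, 0, 0], 0]
  ]
}}

```text
t: 5.37
eef_pos: [0.5069, -0.0073, 0.0464]
ee_rot: [3.141, 0.002, -0.118]
force: [-3.2, 2.6, 3.2]
width: 0.0004
```

{"op": "arm_command", "data": {
  "motion": [
    [[0.5, 0, 0], [0, 0, 0], 0],
    [[0, 0, 0], [0, 0, 0], 0]
  ]
}}

```text
t: 5.53
eef_pos: [0.507, -0.0074, 0.0463]
ee_rot: [3.141, 0.002, -0.118]
force: [-6.5, 3.1, 5.6]
width: 0.0002
```

{"op": "arm_command", "data": {
  "motion": [
    [[1, 0, 0], [0, 0, 0], 0],
    [[0, 0, 0], [0, 0, 0], 0],
    [[0, 0, 0], [0, 0, 0], 0]
  ]
}}

```text
t: 5.78
eef_pos: [0.507, -0.0075, 0.0462]
ee_rot: [3.141, 0.004, -0.119]
force: [-8.8, 5.0, 5.5]
width: 0.0007
```

```bash
python3 -c "
from h import *
st(); save('side','s1');save('wrist','w2')
im=cv2.imread('pics/w2.png'); cv2.imwrite('pics/w2c.png',im)"
```

```text
5.7833 press [-0.0758  0.0356  0.0462] yaw -6.79 q [ 0.37  0.32 -0.6  -0.   -0.66  1.08] F [-9.29  3.86  5.47] M [1.796 3.336 0.079] tau1,6 [-2.484 -0.053] 0.0007
```

View pics/w2.png

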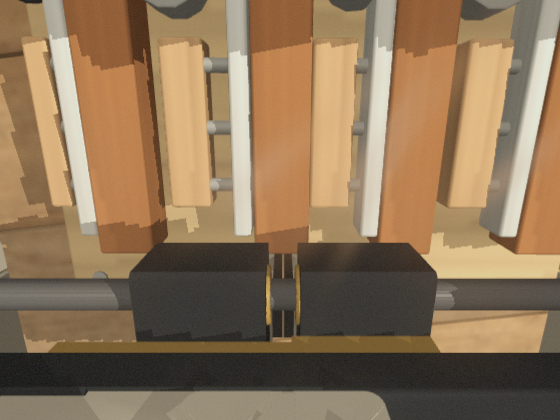

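The loose strip's front edge (v≈252) is level with its neighbours (v≈250–252), and the fingers stalled with force building, so it is home. Next I back off, rise and go above the T-bar.

{"op": "arm_command", "data": {
  "motion": [
    [[-4, 0, 0], [0, 0, 0], 0],
    [[-8, 0, 0], [0, 0, 0], 0],
    [[-10, 0, 0], [0, 0, 0], 0],
    [[0, 0, -34], [0, 0, 0], 0],
    [[0, 0, -34], [0, 0, 0], 0],
    [[0, 0, -34], [0, 0, 0], 0],
    [[0, 0, -34], [0, 0, 0], 0],
    [[0, 0, -34], [0, 0, 0], 0],
    [[0, 0, -34], [0, 0, 0], 0],
    [[30, 4.6, 0], [0, 0, 0], 0.35],
    [[30, 4.6, 0], [0, 0, 0], 0.35],
    [[30, 4.6, 0], [0, 0, 0], 0.35],
    [[30, 4.6, 0], [0, 0, 0], 0.35],
    [[30, 4.6, 0], [0, 0, 0], 0.35],
    [[0, 0, 0], [0, 0, -5], 0.35],
    [[0, 0, 0], [0, 0, -5], 0.35],
    [[0, 0, 0], [0, 0, -5], 0.35],
    [[0, 0, 0], [0, 0, -5], 0.35],
    [[0, 0, 0], [0, 0, 0], 0.35],
    [[0, 0, 0], [0, 0, 0], 0.35]
  ]
}}

```text
t: 7.55
eef_pos: [0.6333, -0.0452, 0.2505]
ee_rot: [-3.142, -0.0, 0.229]
force: [-0.9, -0.2, -0.7]
width: 0.0308
```

```bash
python3 -c "
from h import *
s=st(); save('wrist','w3')
t=np.array([.6341,-.0457,.124]); print(s['eef_pos'],R.from_euler('xyz',s['ee_rot']).inv().apply(t-s['eef_pos'])*1000)
print('T-bar proj',proj(cam('wrist'),[.6341,-.0457,.132]))"
```

```text
7.55 press [0.054  0.0134 0.2505] yaw 13.09 q [ 0.24  0.29 -0.08 -0.   -1.2   1.56] F [-0.82 -0.28 -0.74] M [-0.118  0.029 -0.023] tau1,6 [-0.033  0.508] 0.0308
[ 0.63326301 -0.04517811  0.25050777] [  0.68532914   0.70189696 126.50781674]
T-bar proj (np.float64(282.6069472488247), np.float64(207.47740057743212))
```

View pics/w3.png

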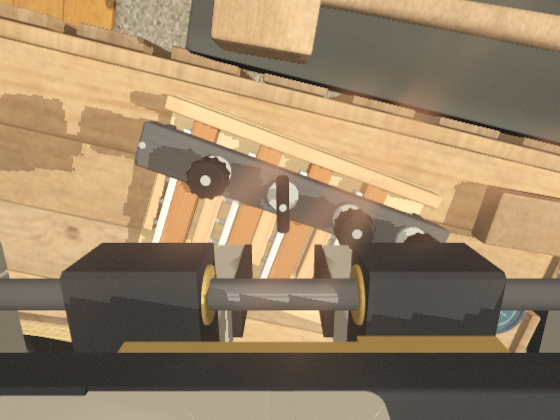

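The bar is upright in the picture at (282,206) with its dot at (283,208). The prediction was (282.6,207.5), so the tool is aligned. Descend and grip.

{"op": "arm_command", "data": {
  "motion": [
    [[0.7, 0.7, 30], [0, 0, 0], 0.35],
    [[0, 0, 30], [0, 0, 0], 0.35],
    [[0, 0, 30], [0, 0, 0], 0.35],
    [[0, 0, 20], [0, 0, 0], 0.35],
    [[0, 0, 12], [0, 0, 0], 0.35],
    [[0, 0, 4.5], [0, 0, 0], 0.35],
    [[0, 0, 0], [0, 0, 0], 0.35]
  ]
}}

```text
t: 8.18
eef_pos: [0.6343, -0.0459, 0.1235]
ee_rot: [3.141, 0.001, 0.23]
force: [0.2, -0.2, 0.6]
width: 0.0309
```

{"op": "arm_command", "data": {
  "motion": [
    [[0, 0, 0], [0, 0, 0], 0],
    [[0, 0, 0], [0, 0, 0], 0],
    [[0, 0, 0], [0, 0, 0], 0],
    [[0, 0, 0], [0, 0, 0], 0],
    [[0, 0, 0], [0, 0, 0], 0],
    [[0, 0, 0], [0, 0, 0], 0]
  ],
  "newtons": 45
}}

```text
t: 8.68
eef_pos: [0.6351, -0.0448, 0.1254]
ee_rot: [-3.141, -0.002, 0.232]
force: [-1.7, 4.9, 4.6]
width: 0.0096
```

```bash
python3 -c "
from h import *
st()"
```

```text
8.6833 press [0.0558 0.014  0.1254] yaw 13.27 q [ 0.24  0.39 -0.23 -0.   -0.94  1.57] F [-2.32  4.66  4.61] M [1.901 0.769 0.1  ] tau1,6 [-3.394 -0.076] 0.0096
```

```bash
cat > m.py <<'E'
from h import *
s=arm.get_state(); y=np.degrees(s['ee_rot'][2])
print(round(s['t'],2),'yaw %.2f Mz %.3f tau6 %.3f'%(y,s['moment'][2],s['joint_efforts'][5]),'F',s['force'].round(1),'pos',s['eef_pos'].round(4))
E
python3 m.py
```

```text
8.68 yaw 13.27 Mz 0.100 tau6 -0.076 F [-1.7  4.9  4.6] pos [ 0.6351 -0.0448  0.1254]
```

{"op": "arm_command", "data": {
  "motion": [
    [[0, -1, 0], [0, 0, 4], 0],
    [[0, 0, 0], [0, 0, 4], 0]
  ]
}}

```text
t: 8.85
eef_pos: [0.635, -0.0447, 0.1254]
ee_rot: [3.141, -0.002, 0.089]
force: [0.2, -0.5, 3.1]
width: 0.0095
```

```bash
python3 m.py
```

```text
8.85 yaw 5.12 Mz 0.144 tau6 1.410 F [ 0.2 -0.5  3.1] pos [ 0.635  -0.0447  0.1254]
```

{"op": "arm_command", "data": {
  "motion": [
    [[0, 0, 0], [0, 0, 3], 0],
    [[0, 0, 0], [0, 0, 3], 0]
  ]
}}

```text
t: 9.02
eef_pos: [0.635, -0.0448, 0.1254]
ee_rot: [-3.142, -0.002, -0.015]
force: [0.2, -0.0, 3.1]
width: 0.0099
```

```bash
python3 m.py
```

```text
9.02 yaw -0.88 Mz 0.213 tau6 0.773 F [ 0.2 -0.   3.1] pos [ 0.635  -0.0448  0.1254]
```

{"op": "arm_command", "data": {
  "motion": [
    [[0, 0, 0], [0, 0, 3], 0],
    [[0, 0, 0], [0, 0, 3], 0]
  ]
}}

```text
t: 9.18
eef_pos: [0.635, -0.0449, 0.1254]
ee_rot: [-3.141, -0.002, -0.12]
force: [-0.7, -0.1, 4.2]
width: 0.0097
```

```bash
python3 m.py
```

```text
9.18 yaw -6.88 Mz 0.204 tau6 0.835 F [-0.7 -0.1  4.2] pos [ 0.635  -0.0449  0.1254]
```

{"op": "arm_command", "data": {
  "motion": [
    [[0, 0, 0], [0, 0, 3], 0],
    [[0, 0, 0], [0, 0, 3], 0]
  ]
}}

```text
t: 9.35
eef_pos: [0.635, -0.0449, 0.1254]
ee_rot: [-3.141, -0.002, -0.225]
force: [-1.2, -0.2, 3.5]
width: 0.0098
```

```bash
python3 m.py
```

```text
9.35 yaw -12.87 Mz 0.209 tau6 0.836 F [-1.2 -0.2  3.5] pos [ 0.635  -0.0449  0.1254]
```

{"op": "arm_command", "data": {
  "motion": [
    [[0, 0, 0], [0, 0, 3], 0],
    [[0, 0, 0], [0, 0, 3], 0]
  ]
}}

```text
t: 9.52
eef_pos: [0.635, -0.045, 0.1254]
ee_rot: [-3.141, -0.002, -0.329]
force: [-0.5, -0.3, 2.3]
width: 0.0097
```

```bash
python3 m.py
```

```text
9.52 yaw -18.88 Mz 0.235 tau6 0.835 F [-0.5 -0.3  2.3] pos [ 0.635  -0.045   0.1254]
```

{"op": "arm_command", "data": {
  "motion": [
    [[0, 0, 0], [0, 0, 3], 0],
    [[0, 0, 0], [0, 0, 3], 0]
  ]
}}

```text
t: 9.68
eef_pos: [0.635, -0.0451, 0.1254]
ee_rot: [-3.141, -0.002, -0.434]
force: [-1.1, -0.2, 3.1]
width: 0.0096
```

```bash
python3 m.py
```

```text
9.68 yaw -24.87 Mz 0.162 tau6 0.813 F [-1.1 -0.2  3.1] pos [ 0.635  -0.0451  0.1254]
```

{"op": "arm_command", "data": {
  "motion": [
    [[0, 0, 0], [0, 0, 3], 0],
    [[0, 0, 0], [0, 0, 3], 0]
  ]
}}

```text
t: 9.85
eef_pos: [0.6349, -0.0451, 0.1254]
ee_rot: [-3.141, -0.002, -0.539]
force: [-0.5, -1.6, 3.8]
width: 0.0096
```

```bash
python3 m.py
```

```text
9.85 yaw -30.87 Mz 0.211 tau6 0.785 F [-0.5 -1.6  3.8] pos [ 0.6349 -0.0451  0.1254]
```

{"op": "arm_command", "data": {
  "motion": [
    [[0, 0, 0], [0, 0, 3], 0],
    [[0, 0, 0], [0, 0, 3], 0]
  ]
}}

```text
t: 10.02
eef_pos: [0.6349, -0.0452, 0.1254]
ee_rot: [-3.141, -0.002, -0.643]
force: [-1.4, -1.7, 4.1]
width: 0.0094
```

```bash
python3 m.py
```

```text
10.02 yaw -36.87 Mz 0.301 tau6 0.745 F [-1.4 -1.7  4.1] pos [ 0.6349 -0.0452  0.1254]
```

{"op": "arm_command", "data": {
  "motion": [
    [[0, 0, 0], [0, 0, 3], 0],
    [[0, 0, 0], [0, 0, 3], 0]
  ]
}}

```text
t: 10.18
eef_pos: [0.6348, -0.0452, 0.1254]
ee_rot: [-3.141, -0.002, -0.748]
force: [-0.6, -1.9, 2.9]
width: 0.0097
```

```bash
python3 m.py
```

```text
10.18 yaw -42.86 Mz 0.296 tau6 0.689 F [-0.6 -1.9  2.9] pos [ 0.6348 -0.0452  0.1254]
```

{"op": "arm_command", "data": {
  "motion": [
    [[0, 0, 0], [0, 0, 3], 0],
    [[0, 0, 0], [0, 0, 3], 0]
  ]
}}

```text
t: 10.35
eef_pos: [0.6348, -0.0452, 0.1254]
ee_rot: [-3.141, -0.001, -0.853]
force: [-1.4, -2.0, 3.7]
width: 0.0098
```

```bash
python3 m.py
```

```text
10.35 yaw -48.86 Mz 0.416 tau6 0.623 F [-1.4 -2.   3.7] pos [ 0.6348 -0.0452  0.1254]
```

{"op": "arm_command", "data": {
  "motion": [
    [[0, 0, 0], [0, 0, 3], 0],
    [[0, 0, 0], [0, 0, 3], 0]
  ]
}}

```text
t: 10.52
eef_pos: [0.6347, -0.0453, 0.1254]
ee_rot: [-3.141, -0.001, -0.957]
force: [-1.8, -1.8, 3.9]
width: 0.0099
```

```bash
python3 m.py
```

```text
10.52 yaw -54.85 Mz 0.467 tau6 0.552 F [-1.8 -1.8  3.9] pos [ 0.6347 -0.0453  0.1254]
```

Resistance is rising: 1.03−tau6 tracks Mz and is cleaner. It stays flat at 0.195 to yaw −19° and is 0.48 at −55°. I'll check the fence with the wrist camera before going on.

```bash
python3 -c "
from h import *
exec(open('m.py').read().split('\n',1)[1]); save('wrist','w4'); C=cam('wrist')
for n,p in dict(fenceT=[-.056,.048,.036],fenceT_mid=[0,.048,.036],Fn=[-.056,-.014,.036]).items(): print(n,np.round(proj(C,RP.apply(p)+OP)))
st()"
```

```text
10.52 yaw -54.85 Mz 0.467 tau6 0.552 F [-1.8 -1.8  3.9] pos [ 0.6347 -0.0453  0.1254]
fenceT [360. 345.]
fenceT_mid [307. 302.]
Fn [420. 291.]
10.5667 press [0.0555 0.0135 0.1254] yaw -55.06 q [ 0.24  0.39 -0.23  0.   -0.94  0.37] F [-0.79 -2.19  3.43] M [-0.673  0.449  0.324] tau1,6 [0.739 0.29 ] 0.0096
```

View pics/w4.png

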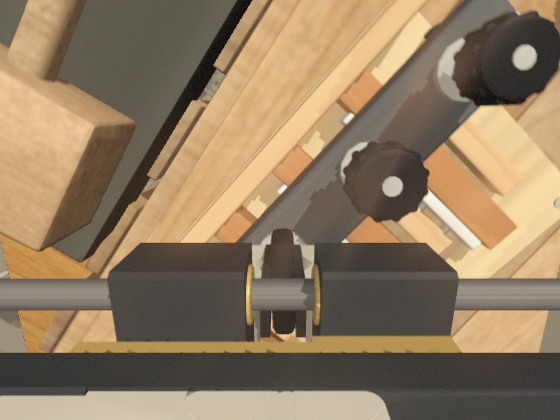

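The view is blocked here: only the gripped bar at (283,280) and knobs at (392,187) and (524,57) show. I'll let go, since the clamp stays put, and check the fence from the earlier front pose against w2.

{"op": "arm_command", "data": {
  "motion": [
    [[0, 0, 0], [0, 0, 0], 0.35],
    [[0, 0, 0], [0, 0, 0], 0.35],
    [[0, 0, 0], [0, 0, 0], 0.35],
    [[0, 0, 0], [0, 0, 0], 0.35],
    [[0, 0, -30], [0, 0, 0], 0.35],
    [[0, 0, -35], [0, 0, 0], 0.35],
    [[0, 0, -35], [0, 0, -6.85], 0],
    [[0, 0, 0], [0, 0, -6.85], 0],
    [[0, 0, 0], [0, 0, -6.85], 0],
    [[0, 0, 0], [0, 0, -6.85], 0],
    [[0, 0, 0], [0, 0, -6.85], 0],
    [[0, 0, 0], [0, 0, -6.85], 0],
    [[0, 0, 0], [0, 0, -6.85], 0]
  ]
}}

```text
t: 11.65
eef_pos: [0.6342, -0.0448, 0.2239]
ee_rot: [-3.141, 0.0, -0.112]
force: [-0.5, 0.1, 0.0]
width: 0.0003
```

{"op": "arm_command", "data": {
  "motion": [
    [[-35, -5.5, 0], [0, 0, 0], 0],
    [[-35, -5.5, 0], [0, 0, 0], 0],
    [[-35, -5.5, 0], [0, 0, 0], 0],
    [[-37, -5.5, 0], [0, 0, 0], 0],
    [[0, 0, 35], [0, 0, 0], 0],
    [[0, 0, 35], [0, 0, 0], 0],
    [[0, 0, 35], [0, 0, 0], 0],
    [[0, 0, 35], [0, 0, 0], 0],
    [[0, 0, 20], [0, 0, 0], 0],
    [[0, 0, 0], [0, 0, 0], 0],
    [[0, 0, 0], [0, 0, 0], 0]
  ]
}}

```text
t: 12.57
eef_pos: [0.4955, -0.0064, 0.0636]
ee_rot: [3.14, 0.002, -0.118]
force: [0.1, 1.0, 0.9]
width: 0.0004
```

```bash
python3 -c "
from h import *
st(); save('wrist','w5')"
```

```text
12.5667 press [-0.0874  0.0353  0.0636] yaw -6.77 q [ 0.38  0.28 -0.61  0.   -0.69  1.07] F [0.   1.01 0.93] M [-0.039 -0.084 -0.004] tau1,6 [-0.073  0.005] 0.0004
```

View pics/w5.png

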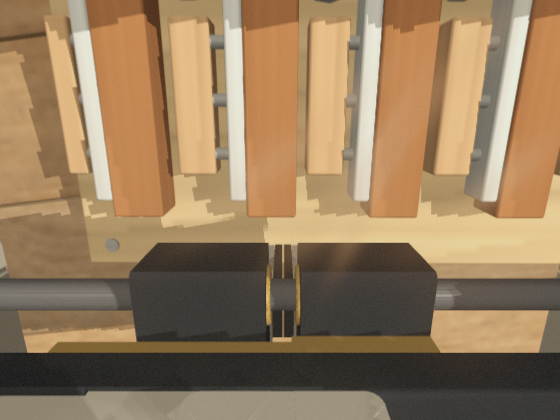

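w5: all strip fronts are level (v≈215). In the T lane the rail-to-fence gap is smaller than in w2 (about 216→231 px, from 211→236). I'll measure the fence's y in both pictures.

```bash
python3 - <<'E'
from h import *
ci=arm.camera_info('wrist'); f=210/np.tan(np.radians(ci['fov_y'])/2)
def C(px,py,pz,yaw):
    W=np.eye(4); W[:3,:3]=R.from_euler('xyz',[np.pi,0,np.radians(yaw)]).as_matrix()
    W[:3,3]=RP.apply([px,py,pz])+OP; return f,ci['cx'],ci['cy'],W@np.array(ci['tool_from_camera'])
for n,c in(('w2',C(-.0758,.0356,.0462,-6.79)),('w5',C(-.0874,.0353,.0636,-6.77))):
    hsv=cv2.cvtColor(cv2.imread(f'pics/{n}.png'),cv2.COLOR_BGR2HSV)
    for px in(-.053,-.035,-.015):
        ys=np.arange(-.03,.125,.0005)
        uv=np.array([proj(c,RP.apply([px,y,.036])+OP) for y in ys]).round().astype(int)
        h=np.array([hsv[v,u] if 0<=u<560 and 0<=v<420 else (0,255,0) for u,v in uv])
        m=(h[:,1]<50)&(h[:,2]>120)
        e=np.flatnonzero(np.diff(np.r_[0,m.astype(int),0])).reshape(-1,2)
        print(n,px,[(round(ys[a]*1000,1),round(ys[b-1]*1000,1)) for a,b in e if b-a>6])
E
```

```text
w2 -0.053 [(np.float64(-7.5), np.float64(-0.5)), (np.float64(49.0), np.float64(57.0)), (np.float64(119.5), np.float64(124.5))]
w2 -0.035 [(np.float64(-7.5), np.float64(-0.5)), (np.float64(50.0), np.float64(56.5)), (np.float64(63.5), np.float64(66.5)), (np.float64(119.5), np.float64(124.5))]
w2 -0.015 [(np.float64(-7.5), np.float64(0.5)), (np.float64(49.0), np.float64(57.0)), (np.float64(119.5), np.float64(124.5))]
w5 -0.053 [(np.float64(-7.0), np.float64(-1.0)), (np.float64(53.0), np.float64(60.5)), (np.float64(119.0), np.float64(124.5))]
w5 -0.035 [(np.float64(-7.5), np.float64(-0.5)), (np.float64(53.0), np.float64(66.5)), (np.float64(119.0), np.float64(124.5))]
w5 -0.015 [(np.float64(-7.5), np.float64(0.0)), (np.float64(53.0), np.float64(60.5)), (np.float64(119.0), np.float64(124.5))]
```

The fence moved 3.5–4 mm while the neighbours' fences did not move. At 7.7 mm/rad that is about 28° past the bite; the torque curve says about 35°. So about 14° more is right. Going back to re-grip.

{"op": "arm_command", "data": {
  "motion": [
    [[0, 0, -35], [0, 0, 0], 0],
    [[0, 0, -35], [0, 0, 0], 0],
    [[0, 0, -35], [0, 0, 0], 0],
    [[0, 0, -35], [0, 0, 0], 0],
    [[0, 0, -30], [0, 0, 0], 0.35],
    [[36, 5.5, 0], [0, 0, 0], 0.35],
    [[36, 5.5, 0], [0, 0, 0], 0.35],
    [[36, 5.5, 0], [0, 0, 0], 0.35],
    [[35, 5.5, 0], [0, 0, 0], 0.35],
    [[0, 0, 0], [0, 0, 6.9], 0.35],
    [[0, 0, 0], [0, 0, 6.9], 0.35],
    [[0, 0, 0], [0, 0, 6.9], 0.35],
    [[0, 0, 0], [0, 0, 6.9], 0.35],
    [[0, 0, 0], [0, 0, 6.9], 0.35],
    [[0, 0, 0], [0, 0, 6.9], 0.35],
    [[0, 0, 0], [0, 0, 6.9], 0.35],
    [[0, 0, 0], [0, 0, 0], 0.35],
    [[0, 0, 0], [0, 0, 0], 0.35]
  ]
}}

```text
t: 14.12
eef_pos: [0.6357, -0.045, 0.2363]
ee_rot: [-3.139, -0.001, -0.958]
force: [0.0, 0.7, -0.3]
width: 0.0306
```

```bash
python3 -c "
from h import *
s=st(); save('wrist','w6')
t=np.array([.6349,-.045,.1245]); print(s['eef_pos'],R.from_euler('xyz',s['ee_rot']).inv().apply(t-s['eef_pos'])*1000)
cv2.imwrite('pics/w6c.png',cv2.resize(cv2.imread('pics/w6.png')[150:250,200:360],None,fx=3,fy=3))"
```

```text
14.1167 press [0.0564 0.0139 0.2363] yaw -54.88 q [ 0.24  0.3  -0.1   0.   -1.17  0.38] F [-0.05  0.67 -0.3 ] M [ 0.06  -0.029 -0.036] tau1,6 [-0.025 -0.73 ] 0.0306
[ 0.63570222 -0.04503912  0.23630592] [ -0.64451698   0.93645788 111.80302177]
```

View pics/w6c.png

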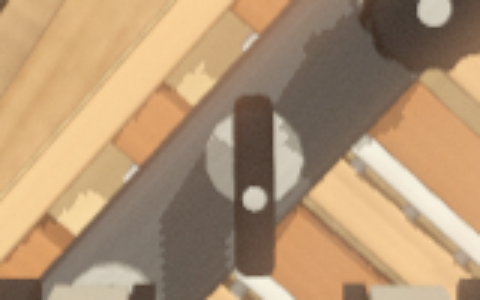

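The bar is upright in the crop at (254,190), so it stayed at −55° and the tool is aligned. Grip and turn the last 14°.

{"op": "arm_command", "data": {
  "motion": [
    [[-0.6, 0.9, 30], [0, 0, 0], 0.35],
    [[0, 0, 35], [0, 0, 0], 0.35],
    [[0, 0, 30], [0, 0, 0], 0.35],
    [[0, 0, 13], [0, 0, 0], 0.35],
    [[0, 0, 4], [0, 0, 0], 0.35],
    [[0, 0, 0], [0, 0, 0], 0.35],
    [[0, 0, 0], [0, 0, 0], 0],
    [[0, 0, 0], [0, 0, 0], 0],
    [[0, 0, 0], [0, 0, 0], 0],
    [[0, 0, 0], [0, 0, 0], 0],
    [[0, 0, 0], [0, 0, 0], 0],
    [[0, 0, 0], [0, 0, 0], 0]
  ],
  "newtons": 45
}}

```text
t: 15.17
eef_pos: [0.6346, -0.0451, 0.1234]
ee_rot: [-3.141, -0.001, -0.961]
force: [-2.2, -0.1, 6.4]
width: 0.0098
```

```bash
python3 m.py
```

```text
15.17 yaw -55.05 Mz 0.337 tau6 -0.366 F [-2.2 -0.1  6.4] pos [ 0.6346 -0.0451  0.1234]
```

{"op": "arm_command", "data": {
  "motion": [
    [[0, 0, 0], [0, 0, 3], 0],
    [[0, 0, 0], [0, 0, 3], 0],
    [[0, 0, 0], [0, 0, 3], 0]
  ]
}}

```text
t: 15.42
eef_pos: [0.6346, -0.0452, 0.1234]
ee_rot: [-3.141, -0.001, -1.12]
force: [-2.2, -0.1, 6.5]
width: 0.0099
```

```bash
python3 m.py
```

```text
15.42 yaw -64.17 Mz 0.635 tau6 0.438 F [-2.2 -0.1  6.5] pos [ 0.6346 -0.0452  0.1234]
```

{"op": "arm_command", "data": {
  "motion": [
    [[0, 0, 0], [0, 0, 3], 0],
    [[0, 0, 0], [0, 0, 2], 0]
  ]
}}

```text
t: 15.58
eef_pos: [0.6345, -0.0452, 0.1234]
ee_rot: [-3.141, -0.001, -1.207]
force: [-2.0, -0.2, 6.7]
width: 0.0101
```

```bash
python3 m.py
```

```text
15.58 yaw -69.18 Mz 0.637 tau6 -0.282 F [-2.  -0.2  6.7] pos [ 0.6345 -0.0452  0.1234]
```

Torque reads higher than the nominal law, so I let go and judge by the fence travel, which is the direct measure.

{"op": "arm_command", "data": {
  "motion": [
    [[0, 0, 0], [0, 0, 0], 0.35],
    [[0, 0, 0], [0, 0, 0], 0.35],
    [[0, 0, 0], [0, 0, 0], 0.35],
    [[0, 0, 0], [0, 0, 0], 0.35],
    [[0, 0, -30], [0, 0, 0], 0.35],
    [[0, 0, -35], [0, 0, 0], 0.35],
    [[0, 0, -35], [0, 0, -6.9], 0],
    [[0, 0, 0], [0, 0, -6.9], 0],
    [[0, 0, 0], [0, 0, -6.9], 0],
    [[0, 0, 0], [0, 0, -6.9], 0],
    [[0, 0, 0], [0, 0, -6.9], 0],
    [[0, 0, 0], [0, 0, -6.9], 0],
    [[0, 0, 0], [0, 0, -6.9], 0],
    [[0, 0, 0], [0, 0, -6.9], 0],
    [[0, 0, 0], [0, 0, -6.9], 0]
  ]
}}

```text
t: 16.83
eef_pos: [0.6342, -0.045, 0.2218]
ee_rot: [-3.142, 0.0, -0.116]
force: [-0.3, -0.2, 0.6]
width: 0.0003
```

{"op": "arm_command", "data": {
  "motion": [
    [[-36, -5.5, 0], [0, 0, 0], 0],
    [[-36, -5.5, 0], [0, 0, 0], 0],
    [[-36, -5.5, 0], [0, 0, 0], 0],
    [[-37, -5.5, 0], [0, 0, 0], 0],
    [[0, 0, 35], [0, 0, 0], 0],
    [[0, 0, 35], [0, 0, 0], 0],
    [[0, 0, 35], [0, 0, 0], 0],
    [[0, 0, 35], [0, 0, 0], 0],
    [[0, 0, 20], [0, 0, 0], 0],
    [[0, 0, 0], [0, 0, 0], 0],
    [[0, 0, 0], [0, 0, 0], 0]
  ]
}}

```text
t: 17.75
eef_pos: [0.4926, -0.0057, 0.0616]
ee_rot: [3.14, 0.002, -0.122]
force: [0.7, 0.2, -0.2]
width: 0.0006
```

```bash
python3 - <<'E'
from h import *
s=st(); save('wrist','w7'); c=cam('wrist')
hsv=cv2.cvtColor(cv2.imread('pics/w7.png'),cv2.COLOR_BGR2HSV)
for px in(-.053,-.045,-.025,-.015):
    ys=np.arange(-.03,.125,.0005)
    uv=np.array([proj(c,RP.apply([px,y,.036])+OP) for y in ys]).round().astype(int)
    h=np.array([hsv[v,u] if 0<=u<560 and 0<=v<420 else (0,255,0) for u,v in uv])
    m=(h[:,1]<50)&(h[:,2]>120)
    e=np.flatnonzero(np.diff(np.r_[0,m.astype(int),0])).reshape(-1,2)
    print(px,[(float(round(ys[a]*1000,1)),float(round(ys[b-1]*1000,1))) for a,b in e if b-a>6])
E
```

```text
17.75 press [-0.0904  0.0356  0.0616] yaw -6.98 q [ 0.39  0.27 -0.62  0.   -0.68  1.06] F [ 0.68  0.27 -0.24] M [-0.014 -0.08   0.041] tau1,6 [-0.073  0.003] 0.0006
-0.053 [(-7.0, -0.5), (55.0, 62.5), (120.5, 124.5)]
-0.045 [(-7.0, -0.5), (55.5, 62.5), (120.5, 124.5)]
-0.025 [(-7.0, 1.0), (55.0, 62.5), (120.5, 124.5)]
-0.015 [(-7.5, 0.0), (55.5, 62.5), (120.5, 124.5)]
```

View pics/w7.png

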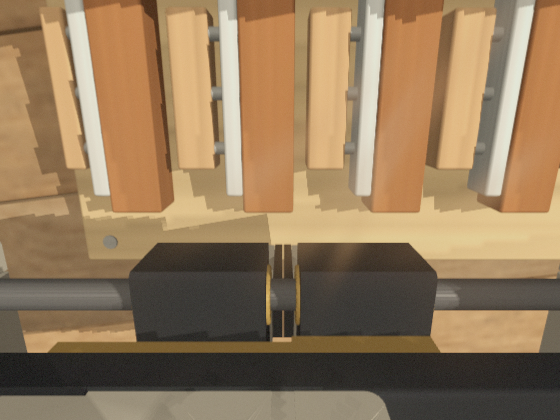

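The fence has now moved 5.5–6 mm, which is about 0.75 rad or 43° past the bite. The strip front (v≈211) is still level with its neighbours. I'll retreat upward and hand in.

{"op": "arm_command", "data": {
  "motion": [
    [[-5, 0, -30], [0, 0, 0], 0],
    [[0, 0, -35], [0, 0, 0], 0],
    [[0, 0, -35], [0, 0, 0], 0],
    [[0, 0, -35], [0, 0, 0], 0],
    [[0, 0, 0], [0, 0, 0], 0],
    [[0, 0, 0], [0, 0, 0], 0],
    [[0, 0, 0], [0, 0, 0], 0]
  ]
}}

```text
t: 18.38
eef_pos: [0.4883, -0.0047, 0.1988]
ee_rot: [-3.14, -0.003, -0.122]
force: [0.5, 0.1, -0.1]
width: 0.0006
```

```bash
python3 -c "
from h import *
st(); arm.job_done()"
```

```text
18.3833 press [-0.0948  0.0361  0.1988] yaw -7.01 q [ 0.39  0.09 -0.46 -0.   -1.02  1.05] F [ 0.48  0.19 -0.13] M [-0.085  0.047  0.079] tau1,6 [0.043 0.001] 0.0006
the job is handed in; nothing more can be done
```

The strip is home and clamped, and I handed the job in at 18.4 s with the gripper clear of everything. I pushed the strip in until the arm stalled at about 9 N. I then turned the T-bar 82° clockwise in total, in two grips with a look in between, and let go.

- **Strip:** in the last picture its front end is level with the three clamped strips.
- **Clamp:** the fence moved 5.5–6 mm, which puts the handle about 43° past the bite (an eighth of a turn is 45°). The neighbouring fences stayed put to within about 1 mm.
- **Where my checks disagreed:** the torque curve puts the bite earlier, about 50° before the end. The torque also rose faster than stated, to about 0.64 N m where I expected about 0.35. I went by the fence travel; both figures are well under a quarter turn.
- **Neighbours and bystanders:** the moves kept clear of the knobs and the standing things, and I saw no sign of contact. I did not take a last overall picture to confirm it.

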